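# Weigh a gas manifold on the spring scale's safety hook

## Robot

A 7-joint arm with a two-finger parallel gripper is mounted at the origin on the work surface. World frame = base frame: x ahead of the robot, y to its left, z up, the work surface at z = 0. Lengths are in mm, angles in rad, forces in N, time in s.
With the tool pointing down it reaches from about 400 to 850 mm from the base axis. Payload 4.5 kg.
Tool frame: the origin (TCP) lies between the finger pads; the fingertips stand 19 mm ahead of it and the grasp point (between the pads) is the TCP; z points along the fingers, x is the direction in which the jaws open and shut, and the axes are right-handed (so a half turn about z gives the same grasp; the last joint's range is limited). The gripper opens to 88 mm and grips with 3 to 60 N. Pads are 18 mm wide; open, the fingers measure 123 mm over their backs; the gripper's body (75 mm by 187 mm) begins 45 mm behind the grasp point.
Start: joints at [-1.199, 0.689, -0.195, 1.565, 0.157, 0.902, -0.215], TCP at [207.114, 589.708, 257.743] pointing down, gripper open.
Joint ranges: [-3.01, 3.01], [-0.46, 2.08], [-1.47, 1.51], [0.13, 2.56], [-1, 4.14], [0.04, 2.09], [-2.66, 2.66]. Speed limits (rad/s): [2.57, 2.57, 3.14, 3.14, 3.14, 3.14, 3.14].

## Interface

Orientations are given as a unit quaternion [x, y, z, w].
In Python, from bench import sensors, viewer, job gives the robot as it stands.
- The arm moves only by the tool arm_command, never from a script. Its argument "steps" is text: rows parted by semicolons, each of 5 numbers parted by spaces: the shift along the tool's x, y, z in cm, then the turn about the tool's z in degrees, then the opening, from 0 (shut) to 1 (fully open). A call has 1 to 10 rows; each row is the pose to reach, as a shift and turn from the pose measured when the call began, along the tool's axes at that moment; what a row does not reach only later rows make up. A row lasts 1/12 s, in which the tool goes at most 41.7 mm and 7.16 degrees, less where a joint would pass 70% of its speed; a pose out of reach is approached as far as the arm can. A call with a gripper value outside its range is refused whole. The fingers move at their own pace and stop on an object; "squeeze" is the grip in N (left out, the last holds). Time passes only in rows, so rows that repeat a pose let the fingers close. It gives the time, the measured TCP pose, the force and the opening at its end, in the units of the state.
- sensors.read_state(): the state, without advancing time (a new reading comes with each control period).
- viewer.get_image(name): name is "scene" or "top" or "wrist"; returns a dict with "color" (480x640x3 uint8, red, green, blue), "range_z" (480x640 float32, mm along the optical axis (not along the pixel's ray), 0 where there is no reading), "vertical_fov" (degrees; the focal length in pixels is half the picture's height over the tangent of half this angle, whatever the lens; pixels are square), "cx", "cy" (the principal point, pixels), "R" (3x3) and "t" (3): a world point X has camera coordinates R X + t. Camera axes: x right, y down, z forward; pixel columns grow to the right and rows downward; lengths in mm; the calibration is good to about 2 mm. A picture is of the moment at which its call begins.
- job.job_done(): hands the job in, once; it reports no verdict.
The state is a dict: "time_s": time; "joint_pos": joint angles; "joint_velocities": joint speeds; "joint_efforts": joint torques, N m; "tool_pos": TCP position; "ee_rot": TCP orientation; "force": force on the tool from outside, world axes, zero at the start; "ft_torque": the same for the moment, N m; "finger_gap": opening from 0.0 (shut) to 1.0 (fully open).
Only numpy, scipy, OpenCV 4.12 (cv2) and the standard library are available. Lean on these libraries where they do the work, as an engineer would, in place of code of your own. Each camera call takes 0.05 s, during which the arm holds its last target. There are 200 camera calls.

## Task

Take the gas manifold out of the blue tray and hang it by its steel bail from the spring scale: press the bail in past the red spring latch until it lies in the hook and the latch has snapped shut behind it. Let the weight down onto the scale gently, without overloading the scale or dropping the manifold onto it, then let go only once the scale carries it all, so that it does not drop or bob and is left hanging level and quite still, ready to read. Leave the other things on the bench where they are.

Things in the scene. Friction and masses are not known exactly. Their poses are not given: they have to be found in the camera images.
- valve_grip (a point): Grip point of the manifold: its white square valve actuator with blue cap, upright on one end, 30 x 30 mm, flat sides square to the manifold, 28 to 90 mm above the underside. This point: on the actuator's axis, 20 mm below its top, 70 mm above the underside. Axes: x along the manifold towards the bail, y across, z up. It stands upright in the tray, underside 3 mm above the bench.
- bail (a point): Middle of the level top bar of the manifold's steel bail, a rigid U of 6 mm bar across its middle. Bar along this point's y, straight for 22 mm, legs 31 mm apart. 75 mm ahead (+x) of valve_grip and 18 mm higher, 60 mm above the block (aluminium, 184 x 39 x 28 mm, a 7 mm plate on top beyond the bail, 21 mm pipe stubs at both ends). Balances under the bail; weight unknown, 2.2 to 7.3 N.
- tray: Shallow blue plastic tray, 270 x 110 mm, walls 14 mm high, floor 3 mm, fixed to the bench; origin under its centre.
- scale_stand: Stand of the spring scale, fixed; origin on the bench below the hook, -x is the side where the hook is open (towards the robot). Grey base plate 14 mm thick (x -30 to 150, y -200 to 30 mm), steel column 19 mm thick, 0.61 m high at x 90, y -150 mm, boom at 0.58 m holding the upright scale tube (29 mm thick, from 0.355 m up) right above the hook.
- hook_seat (a point): Where the bail bar's centre line lies when hung, in the bottom of the hook; 245 mm above the bench when empty, sinks with the hook. Axes as scale_stand; the hook lies in x-z. 6 mm steel, saddle of 10 mm inner radius, upturned tip on -x, shank at x +13 mm, 20 mm gap between; 56 to 70 mm up the shank bends over to x 0. Lowest metal 9 mm below the seat. The bar enters from above, through the latch.
- hook_tip (a point): Very top of the hook's upturned tip, 13 mm to -x and 21 mm above hook_seat. The red latch slopes from a pin 9 mm to +x and 39 mm above hook_seat down to the inside of this tip and closes the mouth.
- scale (a joint): Scale reading: travel of draw bar, hook and latch downwards in m; 0 empty, end stop 0.10. 1 N per 10 mm (100 N/m), lightly damped, rigid sideways. Made for 9 N (0.09); more overloads it. A red disc in the clear sleeve shows it against marks every 10 mm.
- latch (a joint): Red spring latch, 27 mm long, rad: 0 shut against the tip, 0.72 folded in. A bar moved straight down midway between tip and shank (0 to 2 mm to -x of the seat) meets it about 35 mm above the seat, must push it in with 1 to 3 N (the hook sinks meanwhile) and is past it about 9 mm above the seat; it then springs shut above the bar and cannot open from inside.
- chip_tray_mid (a point): Centre of the loose yellow component tray, 100 x 75 x 9 mm, lying on the bench; leave alone.
- rinse_bottle_mid (a point): Centre of the clear closed rinse bottle with blue cap, 56 mm thick, 120 mm tall, standing; leave alone.
- driver_grip (a point): Handle of the loose screwdriver lying on the bench, about 160 mm long, blue handle; leave alone.
There are look-alikes about, which are no part of the job. Of the things that look like the part that bears valve_grip, take the one that is farthest from the robot's base at the start.

How it is judged (in metres and radians):
On the way, in this order (a step that is already met when the one before it is completed fails the run):
1. the manifold has been lifted out of its tray (height (world z) of bail above 0.15 m), for 0.2 s.
2. the bail lies in the hook and the latch has shut behind it (x of bail in the frame of hook_seat between -0.008 and 0.008 m and y of bail in the frame of hook_seat between -0.01 and 0.01 m and z of bail in the frame of hook_seat between -0.006 and 0.007 m and value of joint latch below 0.15 rad), for 0.2 s.
At the end, for the whole second after the job is handed in: The manifold hangs free from the scale, bail bar in the bottom of the hook (within 8 mm along, 10 mm across, 7 mm up), latch shut (below 0.15 rad), scale reading above 1.5 N, manifold upright within 0.15 rad and at rest (below 10 mm/s, 0.15 rad/s), not touched by the fingers (all of step 2 and contact force between the fingers and manifold below 0.05 N and angle between bail's own z axis and vertical below 0.15 rad and linear speed of manifold below 0.01 m/s and angular speed of manifold below 0.15 rad/s and value of joint scale above 0.015 m and velocity of joint scale between -0.01 and 0.01 m/s and height (world z) of bail above 0.15 m).
It fails at once if the scale is overloaded (pulled beyond 9 N) (value of joint scale above 0.09 m).
It fails at once if the manifold is forced against the hook or latch with more than 15 N (contact force between manifold and scale above 15 N).
It fails at once if the manifold is dropped or let go before the scale carries it (it moves faster than 60 mm/s with the fingers off it) (contact force between the fingers and manifold below 0.05 N and linear speed of manifold above 0.06 m/s).
It fails at once if the component tray, rinse bottle or screwdriver is pushed away (more than 15 mm) (distance of any of chip_tray_mid, rinse_bottle_mid, driver_grip from where it was at the start of the episode above 0.015 m).
It also fails if it takes over 61 s, if anything falls off the work surface, if the arm or the gripper's body presses on something with over 40 N, if the wrist force passes 120 N, or if a joint passes its speed limit or range.

## Working session

There is one attempt and no reset: what is moved stays moved. The work goes in short steps, Python scripts to look and compute and a tool call to move; the robot and the scene stay as the last step left them, time stands still between calls to the robot, and variables do not carry over. Pictures are saved under pics/ and viewed, about 8 in all and at most 12, crops included, and the job is handed in when it is done.

Besides the shell and the picture viewer there is one more tool, called after "Emit:" by a JSON object that holds its "method" and its "body". arm_command: Moves the arm, as the interface text tells. Its arguments: {"type":"object","properties":{"steps":{"type":"string"},"squeeze":{"type":"number"}},"required":["steps"]}

```bash
mkdir -p pics
cat > h.py <<'E'
from bench import sensors, viewer, job
import numpy as np, cv2
def cap(n,tag):
    d=viewer.get_image(n); cv2.imwrite(f'pics/{tag}.png',d['color'][...,::-1]); np.save(f'pics/{tag}.npy',d,allow_pickle=True); return d
def load(tag): return np.load(f'pics/{tag}.npy',allow_pickle=True).item()
def pt(d,u,v,z=None):
    f=240/np.tan(np.radians(d['vertical_fov'])/2)
    z=d['range_z'][int(v),int(u)] if z is None else z
    c=np.array([(u-d['cx'])/f*z,(v-d['cy'])/f*z,z]); return np.array(d['R']).T@(c-np.array(d['t']))
def proj(d,X):
    f=240/np.tan(np.radians(d['vertical_fov'])/2)
    c=np.array(d['R'])@np.array(X)+np.array(d['t']); return c[0]/c[2]*f+d['cx'],c[1]/c[2]*f+d['cy']
def world(d):
    f=240/np.tan(np.radians(d['vertical_fov'])/2); z=d['range_z']
    v,u=np.mgrid[:480,:640]; c=np.stack([(u-d['cx'])/f*z,(v-d['cy'])/f*z,z],-1); return (c-np.array(d['t']))@np.array(d['R'])
E
python3 - <<'E'
from h import *
for n in('scene','top'):
    d=cap(n,n+'0'); print(n,d['vertical_fov'],d['cx'],d['cy'],np.round(-np.array(d['R']).T@d['t']))
s=sensors.read_state(); print(s)
E
```

```text
scene 43.95376309995221 327.948543501223 237.21365107606874 [1344. -300. 1308.]
top 45.0040661316258 327.21626996348954 249.06243109342947 [ 208.   18. 1414.]
{'time_s': 0.1, 'joint_pos': array([-1.19916279,  0.68991402, -0.19452935,  1.56620079,  0.15727115,
        0.90248134, -0.21511063]), 'joint_velocities': array([-0.00178467, -0.00026765, -0.00066574, -0.00256191, -0.00018282,
        0.00139913, -0.00090709]), 'joint_efforts': array([-3.28386923e-03, -5.28503609e+01, -1.27161250e+00, -1.53838867e+01,
       -5.26147429e-02,  2.02997646e-03,  3.36422397e-05]), 'tool_pos': array([207.00751665, 589.17652482, 256.99220271]), 'ee_rot': array([ 8.15903094e-01,  5.78188109e-01, -6.34064109e-04,  5.00867637e-04]), 'force': array([-0.31664115,  0.01060217, -0.16148228]), 'ft_torque': array([-0.00696531, -0.00318128,  0.01189121]), 'finger_gap': 0.9994205032312834}
```

View pics/scene0.png

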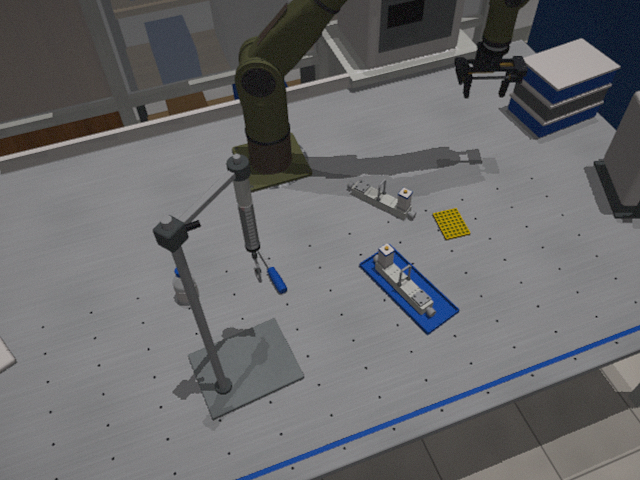

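View pics/top0.png

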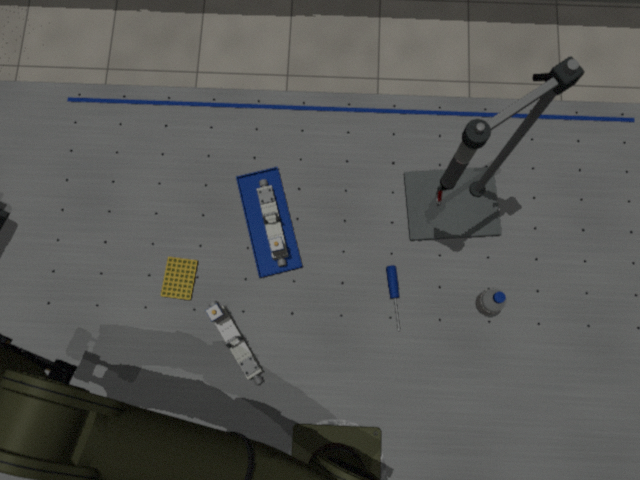

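The top view shows the tray manifold with its valve at (277,243) and bail at (270,218). The look-alike is at (235,340), the stand plate spans cols 404–500 and rows 168–241, and the hook is near (438,200). The scene view shows the hook at about (258,270) and the valve at (386,255).

Run:
```python
from h import *
t=load('top0'); s=load('scene0')
W=world(t)
for nm,c in (('top',t),('scene',s)):
    W=world(c); r=c['color'].astype(int)
    # manifold pts: above 80mm within region of tray
    print(nm)
    if nm=='top': reg=np.zeros((480,640),bool); reg[165:280,235:305]=1
    else: reg=np.zeros((480,640),bool); reg[235:335,355:460]=1
    for lo,hi in((85,100),(101,125),(25,36)):
        m=reg&(W[...,2]>lo)&(W[...,2]<hi)&(c['range_z']>0); P=W[m]
        if len(P): 
            q=cv2.minAreaRect(P[:,:2].astype(np.float32)); print(lo,hi,len(P),P.mean(0).round(1),np.round(q[0],1),np.round(q[1],1),round(q[2],1))
    blue=reg&(r[...,2]>90)&(r[...,0]<60)&(W[...,2]<20); P=W[blue]; q=cv2.minAreaRect(P[:,:2].astype(np.float32)); print('tray',q)
W=world(t)
m=np.zeros((480,640),bool); m[160:250,395:510]=1; m&=(W[...,2]>8)&(W[...,2]<19); P=W[m]; q=cv2.minAreaRect(P[:,:2].astype(np.float32)); print('plate',q, cv2.boxPoints(q), len(P))
# hook region
for nm,c,b in(('top',t,(170,230,420,470)),('scene',s,(235,290,240,280))):
    W=world(c); 
    reg=np.zeros((480,640),bool); reg[b[0]:b[1],b[2]:b[3]]=1
    for lo in range(220,380,15):
        m=reg&(W[...,2]>lo)&(W[...,2]<lo+15); P=W[m]
        if len(P): print(nm,lo,len(P),P.mean(0).round(1),P.min(0).round(),P.max(0).round())
cr=np.hstack([cv2.resize(s['color'][225:295,235:285],(400,560),interpolation=2),cv2.resize(t['color'][175:225,420:456],(400,560),interpolation=2)])
cv2.imwrite('pics/c1.png',cr[...,::-1])
```

```text
top
85 100 196 [522.3 161.1  91.6] [540. 166.] [94.9 31.6] 16.6
101 125 2 [511.2 154.6 101.9] [511.2 154.6] [2.2 0. ] -179.0
25 36 702 [588.7 179.3  29.9] [581.4 178. ] [223.9  41.6] 16.8
tray ((591.1025390625, 191.38377380371094), (275.57342529296875, 110.21428680419922), 16.489675521850586)
scene
85 100 161 [527.5 160.6  92.1] [542.9 165.8] [98.8 36. ] 16.5
101 125 2 [511.9 159.6 102.3] [511.9 159.6] [4.7 0. ] -172.6
25 36 707 [593.2 178.9  30.5] [583.9 178.2] [227.6  42.6] 15.4
tray ((586.9375610351562, 194.3297882080078), (274.023193359375, 122.28852844238281), 15.996648788452148)
plate ((639.2333984375, -281.5375671386719), (213.134033203125, 256.8127136230469), 3.1431851387023926) [[ 525.786   -159.1676 ]
 [ 539.86743 -415.59396]
 [ 752.6808  -403.90753]
 [ 738.59937 -147.48117]] 4864
top 235 24 [ 584.6 -191.1  242.8] [ 570. -194.  238.] [ 596. -189.  249.]
top 250 26 [ 579.9 -192.5  259.9] [ 569. -197.  251.] [ 598. -188.  264.]
top 265 35 [ 585.5 -191.9  273. ] [ 577. -196.  265.] [ 592. -188.  280.]
top 280 19 [ 594.4 -189.2  287.2] [ 591. -194.  283.] [ 598. -185.  294.]
to
[... 495 characters left out ...]
 602. -188.  249.]
scene 250 19 [ 589.2 -192.5  259.8] [ 569. -197.  250.] [ 603. -189.  265.]
scene 265 9 [ 598.  -190.4  270.4] [ 575. -194.  266.] [ 602. -188.  275.]
scene 280 28 [ 599.6 -191.3  286.2] [ 593. -197.  280.] [ 604. -185.  294.]
scene 295 21 [ 597.9 -190.9  303.2] [ 589. -194.  295.] [ 603. -188.  309.]
scene 310 21 [ 591.1 -191.7  317.6] [ 585. -197.  310.] [ 597. -187.  325.]
scene 325 26 [ 589.1 -192.   331.2] [ 582. -197.  326.] [ 594. -186.  336.]
scene 340 4 [ 597.6 -195.1  353.4] [ 592. -204.  353.] [ 601. -187.  354.]
scene 355 80 [ 597.1 -193.5  362.8] [ 580. -207.  355.] [ 605. -177.  370.]
scene 370 69 [ 596.6 -193.6  377.6] [ 582. -206.  370.] [ 603. -177.  385.]
```

View pics/c1.png

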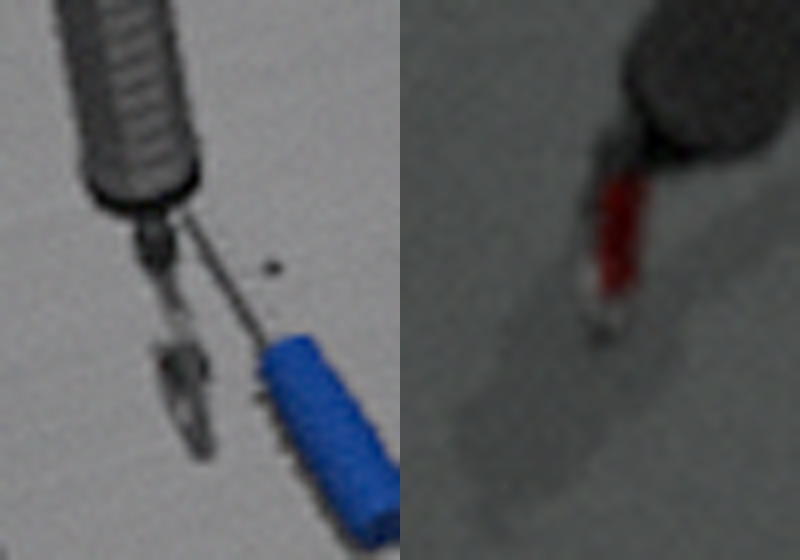

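The crop shows the hook tip, mouth and red latch; the hook is near (587,-191,245). I'll move above the manifold and use the wrist camera there.

Emit:
{"method": "arm_command", "body": {"steps": "-3 4 0 -7 1;-6 8 0 -14 1;-9 12 0 -21 1;-12 16 0 -28 1;-15 20 0 -36 1;-18 24 0 -36 1;-21 28 0 -36 1;-24 32 0 -36 1;-27 36 0 -36 1;-29 40 0 -36 1", "squeeze": 60}}

```text
time_s: 0.93
tool_pos: [441.0, 242.5, 257.3]
ee_rot: [0.597, 0.802, -0.001, 0.0]
force: [0.2, 0.6, -0.3]
finger_gap: 0.998
```

```bash
cat >> h.py <<'E'
from scipy.spatial.transform import Rotation as Ro
def st():
    s=sensors.read_state(); R=Ro.from_quat(s['ee_rot']).as_matrix()
    print('t',s['time_s'],'tcp',s['tool_pos'].round(1),'xang',round(np.degrees(np.arctan2(R[1,0],R[0,0])),2),'zax',R[:,2].round(4),'F',s['force'].round(2),'T',s['ft_torque'].round(3),'gap',round(s['finger_gap'],4)); return s,R
def plan(p,ang=None):
    s,R=st(); d=R.T@(np.array(p)-s['tool_pos'])/10
    a=np.degrees(np.arctan2(R[1,0],R[0,0])); t=0 if ang is None else -((ang-a+180)%360-180)
    print('PLAN cm',d.round(2),'turn',round(t,2))
E
python3 - <<'E'
from h import *
st(); d=cap('wrist','w1'); print(d['vertical_fov'],d['cx'],d['cy'],np.round(-np.array(d['R']).T@d['t']),np.round(d['R'],2))
E
```

```text
t 0.9333 tcp [441.  242.5 257.3] xang 106.66 zax [-0.0013 -0.0024 -1.    ] F [ 0.23  0.61 -0.34] T [ 0.048 -0.08   0.028] gap 0.9976
68.60899045022889 319.3136662984814 235.59044781880013 [361. 218. 385.] [[-0.29  0.96 -0.  ]
 [ 0.91  0.27  0.32]
 [ 0.3   0.09 -0.95]]
```

View pics/w1.png

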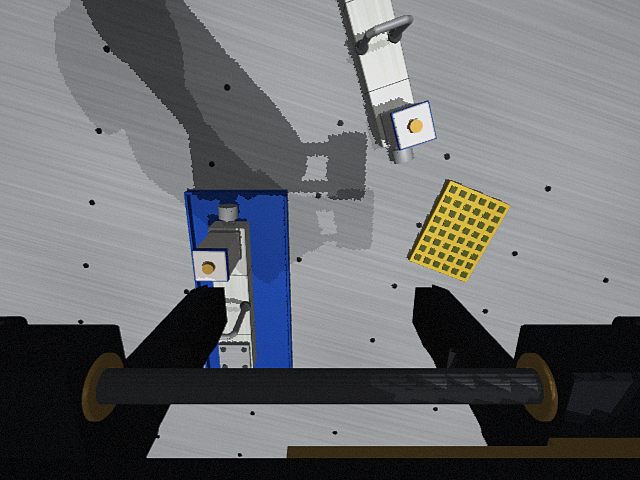

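The wrist view shows the tray manifold: valve cap at (210,265) and bail at (238,318).

Run:
```python
from h import *
d=load('w1'); W=world(d); reg=np.zeros((480,640),bool); reg[235:300,180:240]=1
for lo,hi in((86,99),):
    m=reg&(W[...,2]>lo)&(W[...,2]<hi); P=W[m]; 
    q=cv2.minAreaRect(P[:,:2].astype(np.float32)); print(len(P),np.median(P,0).round(1),q)
    ys,xs=np.where(m); print(xs.min(),xs.max(),ys.min(),ys.max())
m=np.zeros((480,640),bool); m[290:345,222:255]=1; m&=(W[...,2]>80)&(W[...,2]<102); P=W[m]; print('bail',len(P),P.mean(0).round(1),P.max(0).round(1))
p=pt(d,210,265,None); print(p)
# tray
r=d['color'].astype(int); b=(r[...,2]>90)&(r[...,0]<60)&(W[...,2]<22); b[:, 300:]=0; q=cv2.minAreaRect(W[b][:,:2].astype(np.float32)); print(q)
# yaw from block edges at z~31
m=np.zeros((480,640),bool); m[200:375,185:300]=1; m&=(W[...,2]>26)&(W[...,2]<36); print(cv2.minAreaRect(W[m][:,:2].astype(np.float32)))
plan([508,157,170],106.5)
```

```text
1126 [506.7 159.9  92.7] ((509.6777038574219, 158.70899963378906), (31.393047332763672, 30.689481735229492), 15.989114761352539)
192 229 248 281
bail 113 [577.1 191.3  89.5] [582.  197.4  94.5]
[506.23224171 159.93788651  97.74220225]
((571.36083984375, 182.7930145263672), (235.3202362060547, 115.69189453125), 16.680578231811523)
((568.6227416992188, 177.03872680664062), (200.30889892578125, 40.566410064697266), 16.375314712524414)
t 0.9833 tcp [447.6 232.7 256.6] xang 105.83 zax [ 0.002  -0.0101 -0.9999] F [ 4.09 -5.19 -0.01] T [-0.303 -0.294  0.017] gap 0.9984
PLAN cm [-8.84  3.75  8.75] turn -0.67
```

Emit:
{"method": "arm_command", "body": {"steps": "-3 1.3 2 -0.5 1;-6 2.6 4 -0.5 1;-8.7 3.8 6 -0.5 1;-8.7 3.8 8.5 -0.5 1;-8.7 3.8 8.5 -0.5 1;-8.7 3.8 8.5 -0.5 1"}}

```text
time_s: 1.48
tool_pos: [506.8, 158.9, 171.7]
ee_rot: [0.599, 0.801, -0.005, 0.003]
force: [-0.7, -0.2, 0.1]
finger_gap: 0.998
```

Run:
```python
from h import *
d=cap('wrist','w2'); W=world(d)
m=(W[...,2]>88)&(W[...,2]<98)&(np.hypot(W[...,0]-508,W[...,1]-159)<40)
P=W[m]; print(m.sum(), P.mean(0).round(1), cv2.minAreaRect(P[:,:2].astype(np.float32)))
plan([508,159.5,73],106.4)
```

```text
2001 [508.3 158.2  92.9] ((509.9418640136719, 158.57261657714844), (31.103858947753906, 30.435514450073242), 16.393280029296875)
t 1.5333 tcp [507.3 160.1 172.9] xang 106.45 zax [ 0.0012 -0.009  -1.    ] F [-0.65  0.48 -0.16] T [ 0.105 -0.006 -0.02 ] gap 1.0008
PLAN cm [0.02 0.06 9.99] turn 0.05
```

View pics/w2.png

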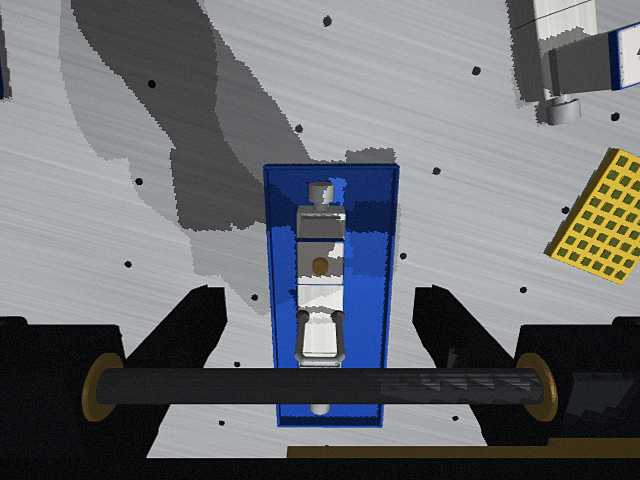

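The valve, now at (320,262), is centred between the fingers, with the manifold straight ahead. Descend and grip.

Emit:
{"method": "arm_command", "body": {"steps": "0 0.2 3 0 1;0.1 0.2 6 0 1;0.1 0.2 8 0 1;0.1 0.2 9.9 0 1;0.1 0.2 9.9 0 1;0.1 0.2 9.9 0 0;0.1 0.2 9.9 0 0;0.1 0.2 9.9 0 0;0.1 0.2 9.9 0 0;0.1 0.2 9.9 0 0", "squeeze": 60}}

```text
time_s: 2.37
tool_pos: [509.7, 161.0, 74.9]
ee_rot: [0.599, 0.801, -0.002, 0.004]
force: [0.3, -0.1, -0.0]
finger_gap: 0.647
```

Run:
```python
from h import *
st()
```

```text
t 2.3667 tcp [509.7 161.   74.9] xang 106.44 zax [ 0.0029 -0.0082 -1.    ] F [ 0.32 -0.14 -0.04] T [ 0.049 -0.022 -0.007] gap 0.6467
```

Fingers still closing.

Emit:
{"method": "arm_command", "body": {"steps": "0 0 0.1 0 0;0 0 0.1 0 0;0 0 0.1 0 0;0 0 0.1 0 0;0 0 0.1 0 0;0 0 0.1 0 0;0 0 0.1 0 0", "squeeze": 60}}

```text
time_s: 2.95
tool_pos: [509.8, 160.4, 74.0]
ee_rot: [0.599, 0.801, -0.003, 0.004]
force: [0.8, -1.7, 2.8]
finger_gap: 0.332
```

Emit:
{"method": "arm_command", "body": {"steps": "0 0 -0.2 0 0;0 0 -0.6 0 0;0 0 -1.2 0 0;0 0 -2 0 0;0 0 -3 0 0;0 0 -4 0 0;0 0 -5 0 0;0 0 -5.5 0 0;0 0 -5.5 0 0;0 0 -5.5 0 0", "squeeze": 60}}

```text
time_s: 3.78
tool_pos: [509.8, 160.9, 129.4]
ee_rot: [0.599, 0.801, -0.002, 0.004]
force: [0.2, 0.4, -6.8]
finger_gap: 0.339
```

Run:
```python
from h import *
st(); d=cap('wrist','w3'); s=cap('scene','s3')
cv2.imwrite('pics/c3.png',np.hstack([d['color'],cv2.resize(s['color'][200:340,350:470],(411,480),interpolation=2)])[:, 240:][...,::-1])
```

```text
t 3.7833 tcp [509.8 160.9 129.4] xang 106.39 zax [ 0.0037 -0.0087 -1.    ] F [ 0.16  0.42 -6.8 ] T [-0.137  0.442  0.013] gap 0.3388
```

View pics/c3.png

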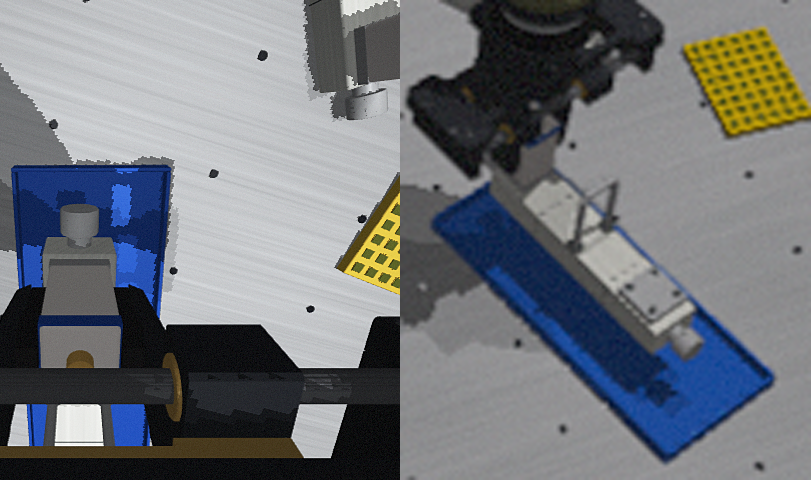

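The manifold is lifted and weighs about 6.8 N. Next I check its pitch and the bail position in the hand from depth.

```bash
cat >> h.py <<'E'
def hand(W,R,tcp):  # world cloud -> manifold-ish frame: x=tool y, y=-tool x? , z up, about TCP
    L=(W-tcp)@R; return np.stack([L[...,1],L[...,0],-L[...,2]],-1)
E
python3 - <<'E'
from h import *
s,R=st(); 
for tag in('s3','top'):
    c=load('s3') if tag=='s3' else cap('top','t3')
    H=hand(world(c),R,s['tool_pos'])
    ok=c['range_z']>0
    # block top expected z=-42 (31-73), over x -20..150
    m=ok&(abs(H[...,1])<17)&(H[...,2]<-20)&(H[...,2]>-75)&(H[...,0]>20)&(H[...,0]<165)
    P=H[m]; print(tag,len(P))
    for a in range(20,165,15):
        q=P[(P[:,0]>=a)&(P[:,0]<a+15)]
        if len(q)>2: print(a,len(q),np.median(q[:,2]).round(1))
    m=ok&(abs(H[...,1])<22)&(H[...,2]>-15)&(H[...,2]<30)&(H[...,0]>45)&(H[...,0]<110); P=H[m]
    print('bail',len(P)); 
    if len(P): print(P[np.argsort(P[:,2])][-14:].round(1))
E
```

```text
t 3.8833 tcp [509.3 160.7 128.7] xang 106.4 zax [ 0.0021 -0.0095 -1.    ] F [ 0.05 -0.76 -6.01] T [-0.068  0.431 -0.026] gap 0.334
s3 608
20 63 -43.6
35 55 -43.9
50 44 -43.4
65 66 -42.6
80 65 -43.8
95 67 -44.9
110 50 -44.1
125 68 -38.3
140 67 -37.7
155 63 -43.5
bail 63
[[ 75.5   3.9  17.4]
 [ 79.  -12.4  17.9]
 [ 79.6   3.5  17.9]
 [ 76.7  -0.5  18.1]
 [ 78.5  10.8  19. ]
 [ 79.6  -3.3  19.2]
 [ 76.6  -7.2  19.2]
 [ 75.1   0.8  19.4]
 [ 78.4 -15.3  19.5]
 [ 80.7 -17.4  19.7]
 [ 77.7 -11.4  19.7]
 [ 77.5   8.3  20. ]
 [ 77.6   4.6  23. ]
 [ 81.2  -2.1  24. ]]
top 0
bail 0
```

The manifold sits level (block top −43.9 to −44.1 along its length) and the bail is about 76 mm ahead and 18 mm up from the TCP. Next, the stand yaw and seat position, while I raise the arm and move it clear of the tray.

Run:
```python
from h import *
for n in ('top0','scene0'):
    c=load(n); W=world(c); ok=c['range_z']>0
    m=ok&(W[...,2]>9)&(W[...,2]<19)&(W[...,0]>530)&(W[...,0]<760)&(W[...,1]<-130)&(W[...,1]>-420)
    k=np.ones((3,3),np.uint8); m2=cv2.morphologyEx(m.astype(np.uint8),cv2.MORPH_OPEN,np.ones((5,5),np.uint8))
    nl,lab,stt,_=cv2.connectedComponentsWithStats(m2); i=1+np.argmax(stt[1:,4]); m2=lab==i
    P=W[m2]; print(n,len(P),cv2.minAreaRect(P[:,:2].astype(np.float32)))
    # edges: for left edge (max y) by x bins, front edge (min x) by y bins
    xb=np.arange(580,700,12); L=[(x+6,np.percentile(P[(P[:,0]>=x)&(P[:,0]<x+12),1],99)) for x in xb]; print('left slope deg',np.degrees(np.arctan(np.polyfit(*zip(*L),1)))[0], np.round(L,0)[:,1])
    yb=np.arange(-370,-180,15); L=[(y+7,np.percentile(P[(P[:,1]>=y)&(P[:,1]<y+15),0],1)) for y in yb]; print('front slope deg',np.degrees(np.arctan(np.polyfit(*zip(*L),1)))[0],np.round(L,0)[:,1])
    for lo in (60,120,200,300,400,500):
        m=ok&(W[...,2]>lo)&(W[...,2]<lo+50)&(W[...,0]>630)&(W[...,0]<730)&(W[...,1]<-290)&(W[...,1]>-390); P=W[m]
        if len(P): print('col',lo,len(P),P.mean(0).round(1),np.percentile(P,[2,98],axis=0).round(0).tolist())
    for lo in (358,400,440,480):
        m=ok&(W[...,2]>lo)&(W[...,2]<lo+30)&(W[...,0]>540)&(W[...,0]<640)&(W[...,1]<-150)&(W[...,1]>-240); P=W[m]
        if len(P): print('tube',lo,len(P),P.mean(0).round(1),np.percentile(P,[2,98],axis=0).round(0).tolist())
```

```text
top0 78 ((684.2330932617188, -204.0039520263672), (16.214040756225586, 34.16926574707031), 5.7923665046691895)Traceback (most recent call last):
  File "<stdin>", line 9, in <module>
    return _quantile_unchecked(
        a, q, axis, out, overwrite_input, method, keepdims, weights)
    return _ureduce(a,
                    func=_quantile_ureduce_func,
    ...<5 lines>...
                    overwrite_input=overwrite_input,
                    method=method)
    r = func(a, **kwargs)
    result = _quantile(arr,
                       quantiles=q,
    ...<2 lines>...
                       out=out,
                       weights=wgt)
    slices_having_nans = np.isnan(arr[-1, ...])
                                  ~~~^^^^^^^^^
IndexError: index -1 is out of bounds for axis 0 with size 0
```

Emit:
{"method": "arm_command", "body": {"steps": "0 -0.3 -1 0 0;0 -0.6 -2.5 0 0;0 -1.2 -4.5 0 0;0 -2 -7 0 0;0 -3 -9.5 0 0;0 -4 -12 0 0;0 -5 -14 0 0;0 -6 -15.5 0 0;0 -6 -16 0 0;0 -6 -16 0 0", "squeeze": 60}}

```text
time_s: 4.77
tool_pos: [451.6, 145.3, 289.9]
ee_rot: [0.599, 0.801, -0.002, 0.004]
force: [1.0, 1.0, -5.9]
finger_gap: 0.334
```

Run:
```python
from h import *
def ray(d,u,v,z):
    f=240/np.tan(np.radians(d['vertical_fov'])/2); R=np.array(d['R']); C=-R.T@np.array(d['t'])
    r=R.T@np.array([(u-d['cx'])/f,(v-d['cy'])/f,1]); return C+r*(z-C[2])/r[2]
c=load('top0'); g=cv2.GaussianBlur(c['color'].astype(np.float32).mean(-1),(0,0),1.2)
gx=np.gradient(g,axis=1); gy=np.gradient(g,axis=0)
L=np.array([ray(c,396+np.argmin(gx[v,396:422]),v,14) for v in range(178,234,2)])
F=np.array([ray(c,u,232+np.argmax(gy[232:248,u]),14) for u in list(range(415,440,2))+list(range(475,496,2))])
B=np.array([ray(c,u,160+np.argmin(gy[160:180,u]),14) for u in list(range(409,436,2))])
def fit(a,b):
    for _ in range(3):
        p=np.polyfit(a,b,1); r=b-np.polyval(p,a); k=abs(r)<2*max(1.0,np.median(abs(r))); a,b=a[k],b[k]
    return p,len(a),abs(b-np.polyval(p,a)).max()
for n,(a,b) in dict(left_y_of_x=(L[:,0],L[:,1]),front_x_of_y=(F[:,1],F[:,0]),back=(B[:,1],B[:,0])).items():
    p,k,r=fit(a,b); print(n,p,np.degrees(np.arctan(p[0])),k,r)
```

```text
left_y_of_x [ 1.00194391e-01 -2.17320851e+02] 5.721620434559763 28 1.1972691095884045
front_x_of_y [-1.00788274e-01  5.31322814e+02] -5.755307253028133 22 1.3440676241546043
back [-1.16325211e-01  7.13458831e+02] -6.6351230434710455 14 1.3700931380633392
```

Stand yaw is about +5.7° and the seat about (585.5,-191.5). The block's front plate must pass under the hook while the bar passes over the tip, so I sweep across low with the bail at about 262 mm.

Emit:
{"method": "arm_command", "body": {"steps": "-0.5 0 0.5 0 0;-1.5 -0.3 1.5 1 0;-3.5 -0.8 2.5 2.5 0;-6 -1.5 3.5 4 0;-9 -2.3 4.3 6 0;-12 -3 4.5 8 0;-15 -3.8 4.5 9.5 0;-18 -4.6 4.5 10.7 0;-20 -5.1 4.5 10.7 0;-21 -5.3 4.5 10.7 0", "squeeze": 60}}

```text
time_s: 5.6
tool_pos: [459.4, -76.0, 245.1]
ee_rot: [0.673, 0.74, -0.004, 0.004]
force: [0.1, -1.0, -6.0]
finger_gap: 0.332
```

Run:
```python
from h import *
plan([465,-203.5,244],95.7)
```

```text
t 5.6 tcp [459.4 -76.  245.1] xang 95.38 zax [ 7.000e-04 -1.110e-02 -9.999e-01] F [ 0.09 -0.98 -6.05] T [-0.089  0.464 -0.05 ] gap 0.3324
PLAN cm [-12.75  -0.64   0.25] turn -0.32
```

Emit:
{"method": "arm_command", "body": {"steps": "-1 0 0.1 0 0;-3 0 0.1 0 0;-5.5 -0.2 0.1 -0.3 0;-8 -0.4 0.1 -0.3 0;-10.5 -0.6 0.1 -0.3 0;-12 -0.6 0.1 -0.3 0;-12.7 -0.6 0.1 -0.3 0;-12.7 -0.6 0.1 -0.3 0;-12.7 -0.6 0.1 -0.3 0", "squeeze": 60}}

```text
time_s: 6.35
tool_pos: [465.4, -201.6, 244.8]
ee_rot: [0.671, 0.742, -0.004, 0.003]
force: [-0.7, -0.1, -5.8]
finger_gap: 0.332
```

Run:
```python
from h import *
plan([465,-203.5,263],95.7)
s=cap('scene','s4'); t=cap('top','t4')
cr=np.hstack([cv2.resize(s['color'][210:330,200:310],(550,600),interpolation=2),cv2.resize(t['color'][140:288,405:460],(223,600),interpolation=2)])
cv2.imwrite('pics/c4.png',cr[...,::-1])
```

```text
t 6.35 tcp [ 465.4 -201.6  244.8] xang 95.76 zax [-1.0e-04 -9.4e-03 -1.0e+00] F [-0.7  -0.05 -5.81] T [0.1   0.435 0.009] gap 0.3318
PLAN cm [-0.2  -0.06 -1.82] turn 0.06
```

View pics/c4.png

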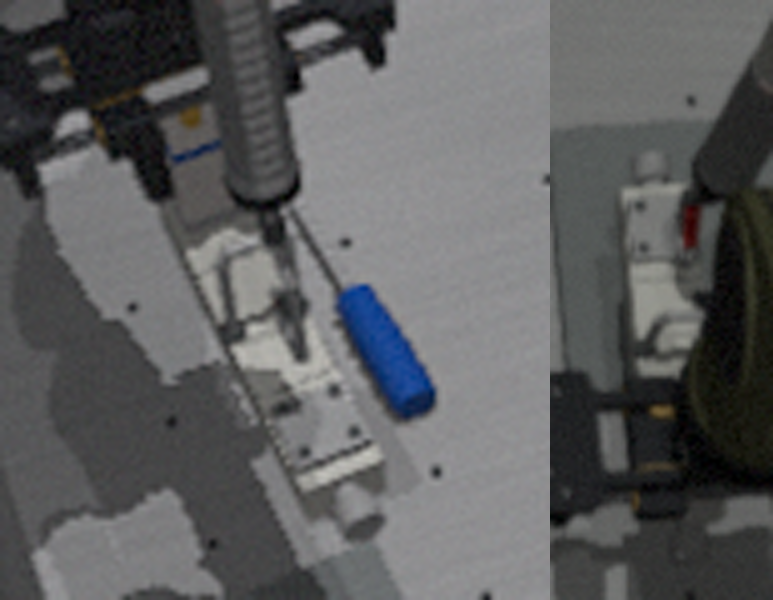

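The crops show the block under the hook and the bail at (232,270) in the left crop, behind the hook tip at about (300,345). I'll quantify the lateral alignment from depth in the stand frame.

Run:
```python
from h import *
S=np.array([585.5,-191.5,0]); a=np.radians(5.7); Rz=np.array([[np.cos(a),-np.sin(a),0],[np.sin(a),np.cos(a),0],[0,0,1]])
for n in('s4','t4','scene0','top0'):
    c=load(n); Q=(world(c)-S)@Rz; ok=c['range_z']>0
    box=lambda x0,x1,y0,y1,z0,z1: ok&(Q[...,0]>x0)&(Q[...,0]<x1)&(Q[...,1]>y0)&(Q[...,1]<y1)&(Q[...,2]>z0)&(Q[...,2]<z1)
    for nm,b in dict(tip=(-22,-6,-15,15,250,272),shank=(6,22,-15,15,250,300),saddle=(-12,12,-15,15,232,244),bailbar=(-62,-28,-22,22,254,272),blk=(-100,80,-30,30,194,216)).items():
        m=box(*b); P=Q[m]
        if len(P)>3: print(n,nm,len(P),'mean',P.mean(0).round(1),'p5/95',np.percentile(P,[5,95],axis=0).round(1).tolist())
    m=box(-110,80,-30,30,194,216)
    if n in('s4','t4') and m.sum()>20: print('  rect',cv2.minAreaRect(Q[m][:,:2].astype(np.float32)))
```

```text
s4 tip 10 mean [-11.8  -1.7 260.1] p5/95 [[-14.6, -3.4, 251.6], [-9.7, 1.5, 265.8]]
s4 shank 53 mean [ 14.7  -1.  278.7] p5/95 [[8.4, -5.4, 255.1], [18.2, 4.4, 296.4]]
s4 saddle 11 mean [ -3.4  -1.6 241.4] p5/95 [[-9.6, -3.3, 238.7], [2.8, 0.7, 243.9]]
s4 bailbar 31 mean [-43.   -4.7 260.7] p5/95 [[-46.3, -15.1, 255.3], [-40.0, 10.2, 263.9]]
s4 blk 826 mean [-12.8  -2.3 201.9] p5/95 [[-91.1, -18.8, 195.6], [46.5, 15.9, 208.7]]
  rect ((-19.815406799316406, -0.5176639556884766), (41.38285446166992, 176.90061950683594), 89.20907592773438)
t4 tip 20 mean [-11.5  -1.  260.8] p5/95 [[-15.6, -4.5, 252.9], [-6.6, 1.9, 265.6]]
t4 shank 27 mean [ 10.    1.2 278.2] p5/95 [[6.7, -1.9, 251.6], [13.4, 4.3, 294.3]]
t4 saddle 16 mean [4.000e-01 2.000e-01 2.409e+02] p5/95 [[-6.2, -1.9, 237.7], [7.2, 1.8, 243.5]]
t4 bailbar 31 mean [-45.8   7.3 260.8] p5/95 [[-48.2, -2.6, 256.3], [-43.1, 16.3, 264.6]]
t4 blk 634 mean [ -5.8   4.6 201. ] p5/95 [[-53.3, -12.8, 195.4], [43.2, 18.9, 207.9]]
  rect ((1.4638633728027344, 0.5763912200927734), (39.728233337402344, 126.61878967285156), 89.21143341064453)
scene0 tip 9 mean [-12.1  -1.7 261.2] p5/95 [[-15.4, -3.7, 253.4], [-9.7, 2.0, 266.4]]
scene0 shank 53 mean [ 14.5  -0.9 279.6] p5/95 [[9.1, -5.3, 256.9], [17.8, 3.6, 297.8]]
scene0 saddle 9 mean [ -3.2  -1.8 240.3] p5/95 [[-8.8, -3.4, 238.2], [3.5, -0.0, 242.2]]
top0 tip 21 mean [-11.5  -0.4 262.1] p5/95 [[-16.7, -4.1, 256.8], [-6.8, 2.2, 267.2]]
top0 shank 28 mean [  9.6   1.  278.7] p5/95 [[6.4, -3.2, 252.9], [13.0, 4.8, 293.1]]
top0 saddle 16 mean [1.000e-01 1.000e-01 2.411e+02] p5/95 [[-7.3, -2.2, 238.1], [8.5, 2.5, 243.6]]
```

The alignment is consistent: seat within 0.5 mm of my frame's origin, bail at (-44.4, 0, 262). I raise 18.5 mm, then advance 43.5 mm.

Emit:
{"method": "arm_command", "body": {"steps": "0 0 -0.7 0 0;0 0 -1.5 0 0;0 0 -1.85 0 0;0 0.4 -1.85 0 0;0 1.2 -1.85 0 0;0 2 -1.85 0 0;0 2.8 -1.85 0 0;0 3.4 -1.85 0 0;0 3.4 -1.85 0 0;0 3.4 -1.85 0 0", "squeeze": 60}}

```text
time_s: 7.28
tool_pos: [499.6, -196.9, 263.3]
ee_rot: [0.67, 0.743, -0.003, 0.003]
force: [0.1, 0.7, -5.2]
finger_gap: 0.334
```

```bash
cat >> h.py <<'E'
S=np.array([585.5,-191.5,0]); a_=np.radians(5.7); Rz=np.array([[np.cos(a_),-np.sin(a_),0],[np.sin(a_),np.cos(a_),0],[0,0,1]])
def look(tag):
    s,R=st(); q=(s['tool_pos']-S)@Rz; print('bail by TCP',(q+[76.1,-1.9,17.5]).round(1))
    for cam in('scene','top'):
        c=cap(cam,tag+cam[0]); Q=(world(c)-S)@Rz; ok=c['range_z']>0
        reg=ok&(abs(Q[...,1])<25)&(abs(Q[...,0])<75)
        red=(c['color'][...,0]>60)&(c['color'][...,0]>2*c['color'][...,1].astype(int))
        P=Q[reg&red&(Q[...,2]>150)&(Q[...,2]<340)]
        if len(P)>2: print(cam,'red',len(P),P.mean(0).round(1),P.min(0).round(),P.max(0).round())
E
python3 - <<'E'
from h import *
look('a')
s=load('as');t=load('at')
for n,c in(('s',s),('t',t)):
    Q=(world(c)-S)@Rz; m=(c['range_z']>0)&(Q[...,0]>-35)&(Q[...,0]<-2)&(abs(Q[...,1])<22)&(Q[...,2]>272)&(Q[...,2]<292); print(n,m.sum(),Q[m].mean(0).round(1),np.percentile(Q[m],[5,95],axis=0).round(1).tolist())
E
```

```text
t 7.2833 tcp [ 499.6 -196.9  263.3] xang 95.9 zax [-2.0e-04 -9.2e-03 -1.0e+00] F [ 0.07  0.66 -5.25] T [-0.045  0.525  0.033] gap 0.3345
bail by TCP [ -9.9   1.2 280.8]
top red 3 [  1.8   2.2 276.2] [ -2.   2. 273.] [  5.   3. 278.]
s 41 [-8.100e+00  1.000e-01  2.789e+02] [[-11.5, -14.4, 273.5], [-5.6, 17.9, 284.3]]
t 35 [-11.4   9.  278.1] [[-14.2, -0.5, 272.7], [-3.6, 18.9, 282.7]]
```

Emit:
{"method": "arm_command", "body": {"steps": "0 0.3 0 0.2 0;-0.1 0.6 0 0.2 0;-0.1 0.85 0 0.2 0;-0.1 0.85 0 0.2 0;-0.1 0.85 0 0.2 0", "squeeze": 60}}

```text
time_s: 7.8
tool_pos: [507.5, -197.3, 263.4]
ee_rot: [0.671, 0.741, -0.004, 0.003]
force: [0.0, -0.2, -5.7]
finger_gap: 0.331
```

Run:
```python
from h import *
look('b')
s=load('bs');t=load('bt')
cr=np.hstack([cv2.resize(s['color'][225:300,230:290],(480,600),interpolation=2),cv2.resize(t['color'][165:225,420:452],(320,600),interpolation=2)])
cv2.imwrite('pics/c5.png',cr[...,::-1])
```

```text
t 7.8 tcp [ 507.5 -197.3  263.4] xang 95.67 zax [-8.0e-04 -9.5e-03 -1.0e+00] F [ 0.02 -0.18 -5.71] T [ 0.011  0.424 -0.037] gap 0.3309
bail by TCP [-2.100e+00  1.000e-01  2.809e+02]
top red 3 [  1.1   1.4 271.6] [ -5.   1. 261.] [  5.   2. 278.]
```

View pics/c5.png

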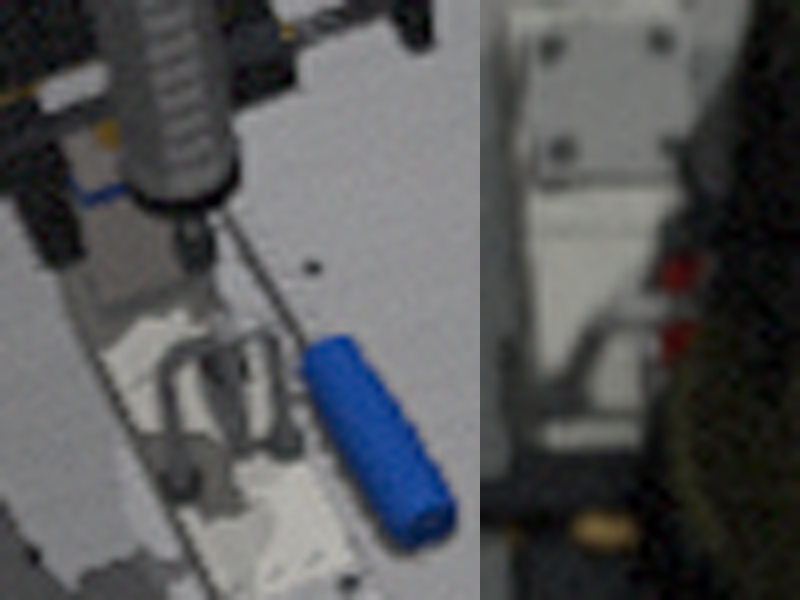

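The view shows the hook between the bail's legs and the bar lying across the red latch, which is visible on both sides at (680,270) and (680,340). I descend slowly.

Emit:
{"method": "arm_command", "body": {"steps": "0 0.1 0.2 0 0;0 0.1 0.5 0 0;0 0.1 0.8 0 0;0 0.1 1.1 0 0;0 0.1 1.4 0 0;0 0.1 1.7 0 0;0 0.1 2 0 0;0 0.1 2.3 0 0;0 0.1 2.6 0 0;0 0.1 2.6 0 0", "squeeze": 60}}

```text
time_s: 8.73
tool_pos: [507.6, -197.5, 236.6]
ee_rot: [0.671, 0.741, -0.004, 0.002]
force: [-1.7, -0.7, -4.7]
finger_gap: 0.334
```

Run:
```python
from h import *
look('c')
c=load('cs'); Q=(world(c)-S)@Rz; m=(c['range_z']>0)&(abs(Q[...,1])<22)&(Q[...,2]>180)&(abs(Q[...,0])<40)&(Q[...,2]<355)
P=Q[m]
for z in range(200,350,10):
    p=P[(P[:,2]>=z)&(P[:,2]<z+10)]
    if len(p): print(z,len(p),p.min(0).round(),p.max(0).round())
```

```text
t 8.7333 tcp [ 507.6 -197.5  236.6] xang 95.66 zax [-0.0029 -0.0093 -1.    ] F [-1.73 -0.69 -4.68] T [-0.005  0.489  0.039] gap 0.3342
bail by TCP [-2.000e+00 -2.000e-01  2.541e+02]
top red 3 [  3.7   1.3 257. ] [  3.  -0. 254.] [  4.   3. 261.]
200 15 [ -4. -18. 201.] [ 35.  16. 210.]
210 11 [ -5. -18. 211.] [  1.  17. 219.]
220 27 [ -9. -18. 221.] [ 12.  19. 230.]
230 23 [-12. -18. 231.] [ 16.  17. 240.]
240 33 [-15. -18. 240.] [ 18.  17. 250.]
250 26 [ -5. -16. 250.] [ 16.  18. 259.]
260 16 [  2.  -7. 260.] [ 18.   5. 270.]
270 16 [  7.  -7. 270.] [ 18.   5. 280.]
280 12 [ 12.  -3. 280.] [ 18.   3. 288.]
290 18 [  2.  -3. 290.] [ 15.   3. 299.]
300 13 [ -1.  -6. 301.] [  6.   6. 310.]
310 25 [ -4.  -5. 311.] [  7.   5. 320.]
320 4 [  0.  -2. 322.] [  3.   0. 328.]
330 5 [  0.  -2. 330.] [  3.   2. 334.]
```

Emit:
{"method": "arm_command", "body": {"steps": "0 0.05 0.3 0 0;0 0.1 0.5 0 0;0 0.1 0.7 0 0;0 0.1 0.9 0 0;0 0.1 1.1 0 0;0 0.1 1.3 0 0;0 0.1 1.5 0 0;0 0.1 1.7 0 0;0 0.1 1.9 0 0;0 0.1 1.9 0 0", "squeeze": 60}}

```text
time_s: 9.67
tool_pos: [508.9, -197.5, 217.8]
ee_rot: [0.671, 0.741, -0.004, 0.002]
force: [1.1, -0.0, -4.8]
finger_gap: 0.337
```

```bash
cat >> h.py <<'E'
def prof(tag):
    c=load(tag); Q=(world(c)-S)@Rz; m=(c['range_z']>0)&(abs(Q[...,1])<22)&(Q[...,2]>130)&(abs(Q[...,0])<40)&(Q[...,2]<355); P=Q[m]
    for z in range(140,350,10):
        p=P[(P[:,2]>=z)&(P[:,2]<z+10)]
        if len(p): print(z,len(p),p.min(0).round(),p.max(0).round())
E
python3 - <<'E'
from h import *
look('d'); prof('ds')
E
```

```text
t 9.6667 tcp [ 508.9 -197.5  217.8] xang 95.67 zax [-0.002  -0.0092 -1.    ] F [ 1.07 -0.01 -4.77] T [0.043 0.306 0.02 ] gap 0.3365
bail by TCP [ -0.7  -0.3 235.3]
140 6 [-20. -20. 144.] [ 36. -19. 148.]
150 18 [-35. -21. 151.] [ 38. -19. 160.]
160 43 [-38. -20. 160.] [ 40.  19. 170.]
170 417 [-40. -22. 170.] [ 40.  20. 180.]
180 14 [-32. -18. 180.] [  3.  20. 190.]
190 15 [ -3. -18. 191.] [  4.  17. 199.]
200 13 [ -1. -18. 200.] [  4.  18. 210.]
210 14 [ -1. -17. 210.] [  5.  17. 219.]
220 22 [ -3. -19. 220.] [  4.  19. 230.]
230 43 [-12. -14. 231.] [ 16.  17. 240.]
240 11 [-14. -12. 240.] [ 17.   2. 249.]
250 13 [-16.  -4. 251.] [ 18.   2. 260.]
260 9 [ 14.  -5. 260.] [ 19.   2. 269.]
270 22 [  5.  -6. 270.] [ 20.   5. 280.]
280 7 [ 10.  -3. 282.] [ 18.   2. 290.]
290 16 [  5.  -3. 290.] [ 17.   2. 300.]
300 16 [  1.  -6. 300.] [ 12.   5. 310.]
310 20 [ -4.  -6. 311.] [  7.   5. 319.]
320 11 [ -2.  -3. 320.] [  7.   4. 329.]
330 4 [  1.  -1. 331.] [  5.   1. 334.]
```

The hook has sprung back, with its tip at about 258 mm and the bar in the seat at about 236 mm, and the scale carries about 1 N. I lower the load onto the scale.

Emit:
{"method": "arm_command", "body": {"steps": "0 0 0.2 0 0;0 0 0.5 0 0;0 0 0.9 0 0;0 0 1.3 0 0;0 0 1.7 0 0;0 0 2.1 0 0;0 0 2.5 0 0;0 0 2.9 0 0;0 0 3.2 0 0;0 0 3.2 0 0", "squeeze": 60}}

```text
time_s: 10.6
tool_pos: [509.3, -197.6, 185.7]
ee_rot: [0.671, 0.741, -0.004, 0.003]
force: [1.9, -0.2, -1.7]
finger_gap: 0.336
```

Run:
```python
from h import *
look('e'); prof('es')
t=load('et');s=load('es')
cr=np.hstack([cv2.resize(s['color'][225:300,230:290],(480,600),interpolation=2),cv2.resize(t['color'][165:225,420:452],(320,600),interpolation=2)])
cv2.imwrite('pics/c6.png',cr[...,::-1])
```

```text
t 10.6 tcp [ 509.3 -197.6  185.7] xang 95.68 zax [-0.0014 -0.009  -1.    ] F [ 1.92 -0.19 -1.67] T [ 0.108 -0.048  0.099] gap 0.336
bail by TCP [ -0.4  -0.4 203.2]
140 346 [-39. -21. 140.] [ 40.  21. 149.]
150 13 [-15. -22. 150.] [  5.  18. 160.]
160 14 [  0. -19. 160.] [  3.  16. 170.]
170 13 [ -3. -17. 170.] [  5.  17. 179.]
180 14 [ -1. -18. 181.] [  5.  18. 189.]
190 18 [ -2. -18. 191.] [  8.  18. 199.]
200 36 [-12. -17. 200.] [ 16.  12. 209.]
210 11 [-12.  -4. 211.] [ 19.   1. 220.]
220 11 [-14.  -4. 220.] [ 16.   3. 229.]
230 10 [ 14.  -4. 230.] [ 20.   4. 239.]
240 17 [  7.  -6. 240.] [ 17.   5. 249.]
250 13 [  5.  -3. 250.] [ 18.   3. 260.]
260 12 [  4.  -3. 262.] [ 16.   2. 269.]
270 12 [  2.  -5. 271.] [ 11.   3. 279.]
280 23 [ -4.  -6. 281.] [  8.   6. 290.]
290 11 [ -3.  -3. 290.] [  7.   4. 300.]
300 3 [  1.  -2. 301.] [  3.   0. 309.]
310 10 [-40.  -9. 313.] [  5.   2. 319.]
320 6 [-40.  -8. 325.] [  4.   1. 330.]
330 5 [-39. -12. 331.] [  2.   1. 335.]
```

View pics/c6.png

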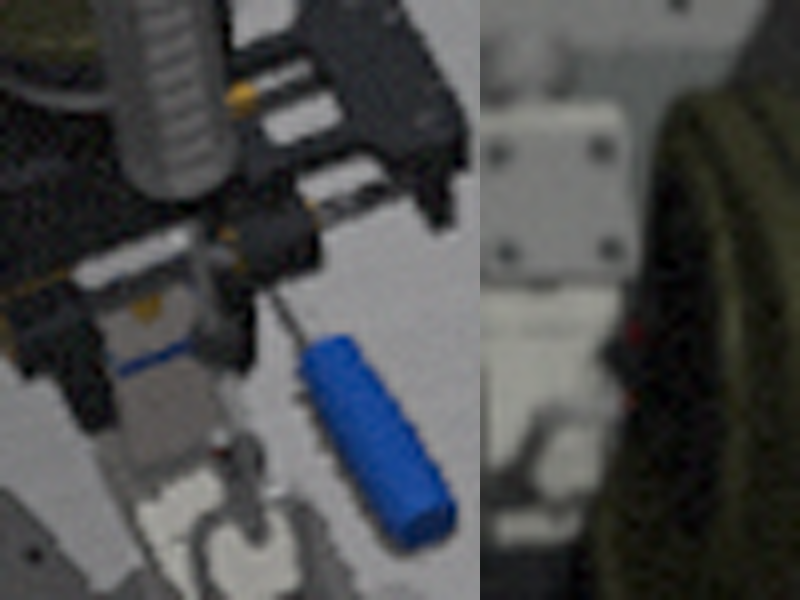

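The bail is in the saddle with the hook inside it, and the latch shows red above the bar. I continue lowering gently.

Emit:
{"method": "arm_command", "body": {"steps": "0 0.05 0.2 0 0;0 0.1 0.4 0 0;0 0.1 0.6 0 0;0 0.1 0.8 0 0;0 0.1 1 0 0;0 0.1 1.2 0 0;0 0.1 1.3 0 0;0 0.1 1.3 0 0;0 0.1 1.3 0 0;0 0.1 1.3 0 0", "squeeze": 60}}

```text
time_s: 11.53
tool_pos: [510.1, -197.8, 173.2]
ee_rot: [0.671, 0.741, -0.004, 0.003]
force: [-2.8, 0.5, -0.1]
finger_gap: 0.333
```

Emit:
{"method": "arm_command", "body": {"steps": "0 0 0 0 0;0 0 0 0 0;0 0 0 0 0", "squeeze": 60}}

```text
time_s: 11.78
tool_pos: [510.1, -197.8, 173.3]
ee_rot: [0.671, 0.741, -0.004, 0.003]
force: [-3.3, 0.2, 1.0]
finger_gap: 0.331
```

Run:
```python
from h import *
look('f'); prof('fs')
```

```text
t 11.7833 tcp [ 510.1 -197.8  173.3] xang 95.67 zax [-0.0015 -0.0094 -1.    ] F [-3.31  0.15  0.96] T [0.17  0.54  0.058] gap 0.3311
bail by TCP [  0.4  -0.7 190.8]
140 13 [ -0. -18. 142.] [  5.  17. 150.]
150 11 [  0. -18. 152.] [  5.  18. 159.]
160 15 [ -1. -19. 160.] [  5.  18. 170.]
170 11 [ -3. -18. 172.] [  5.  16. 179.]
180 30 [ -9. -17. 180.] [ 10.  18. 190.]
190 31 [-10. -14. 191.] [ 18.  11. 200.]
200 11 [-15.  -3. 200.] [ 18.   3. 210.]
210 10 [-13.  -4. 210.] [ 18.   1. 218.]
220 14 [  6.  -6. 223.] [ 19.   4. 230.]
230 14 [  8.  -5. 231.] [ 19.   5. 238.]
240 11 [ 11.  -3. 241.] [ 17.   3. 249.]
250 17 [  1.  -3. 250.] [ 16.   2. 260.]
260 11 [  1.  -6. 260.] [  7.   4. 270.]
270 24 [ -2.  -6. 271.] [  7.   5. 280.]
280 5 [ -0.  -2. 280.] [  3.   1. 286.]
290 5 [  2.  -2. 291.] [  6.   2. 298.]
300 8 [-40. -11. 301.] [  5.   0. 307.]
310 12 [-39. -14. 310.] [  4.   1. 320.]
320 6 [  1.  -2. 320.] [  4.   0. 328.]
330 5 [-39.  -7. 332.] [  3.   2. 335.]
340 3 [-39. -17. 342.] [-37. -11. 346.]
```

Fx flipped from +1.9 to -3.3 N, so I went slightly too far forward. I back off half a millimetre and settle.

Emit:
{"method": "arm_command", "body": {"steps": "0 -0.05 0 0 0;0 -0.05 0 0 0;0 -0.05 0 0 0;0 -0.05 0 0 0", "squeeze": 60}}

```text
time_s: 12.22
tool_pos: [510.0, -197.8, 173.4]
ee_rot: [0.671, 0.741, -0.004, 0.003]
force: [-1.5, 1.2, -0.2]
finger_gap: 0.334
```

Emit:
{"method": "arm_command", "body": {"steps": "0 0 0 0 0;0 0 0 0 0", "squeeze": 60}}

```text
time_s: 12.38
tool_pos: [510.0, -197.8, 173.4]
ee_rot: [0.671, 0.741, -0.004, 0.003]
force: [-1.7, 0.9, -0.8]
finger_gap: 0.334
```

Run:
```python
from h import *
st()
```

```text
t 12.3833 tcp [ 510.  -197.8  173.4] xang 95.68 zax [-6.0e-04 -9.4e-03 -1.0e+00] F [-1.68  0.85 -0.84] T [0.201 0.39  0.073] gap 0.3343
```

Emit:
{"method": "arm_command", "body": {"steps": "0 -0.03 0.1 0 0;0 -0.06 0.2 0 0;0 -0.06 0.3 0 0;0 -0.06 0.3 0 0;0 -0.06 0.3 0 0;0 -0.06 0.3 0 0", "squeeze": 60}}

```text
time_s: 12.88
tool_pos: [509.9, -197.8, 170.5]
ee_rot: [0.671, 0.741, -0.003, 0.003]
force: [-0.5, 1.0, -0.3]
finger_gap: 0.336
```

Emit:
{"method": "arm_command", "body": {"steps": "0 0 0 0 0;0 0 0 0 0;0 0 0 0 0", "squeeze": 60}}

```text
time_s: 13.13
tool_pos: [509.9, -197.8, 170.6]
ee_rot: [0.671, 0.741, -0.003, 0.003]
force: [-0.7, 1.4, -0.2]
finger_gap: 0.334
```

Run:
```python
from h import *
st()
look('g'); look('g2')
```

```text
t 13.1333 tcp [ 509.9 -197.8  170.6] xang 95.68 zax [ 4.0e-04 -9.4e-03 -1.0e+00] F [-0.69  1.39 -0.18] T [0.17  0.139 0.103] gap 0.3343
t 13.1333 tcp [ 509.9 -197.8  170.6] xang 95.68 zax [ 4.0e-04 -9.4e-03 -1.0e+00] F [-0.69  1.39 -0.18] T [0.17  0.139 0.103] gap 0.3343
bail by TCP [  0.3  -0.7 188.1]
t 13.2333 tcp [ 509.9 -197.8  170.5] xang 95.69 zax [ 4.0e-04 -9.4e-03 -1.0e+00] F [ 0.57  1.79 -0.  ] T [0.205 0.182 0.063] gap 0.3344
bail by TCP [  0.3  -0.7 188. ]
```

Emit:
{"method": "arm_command", "body": {"steps": "0.03 0 0.02 0 0;0.06 0 0.05 0 0;0.06 0 0.05 0 0;0.06 0 0.05 0 0;0.06 0 0.05 0 0;0.06 0 0.05 0 0", "squeeze": 20}}

```text
time_s: 13.83
tool_pos: [509.9, -197.6, 170.0]
ee_rot: [0.671, 0.741, -0.003, 0.003]
force: [-0.6, -0.8, 0.2]
finger_gap: 0.337
```

Run:
```python
from h import *
st(); look('h'); look('h2'); st()
```

```text
t 13.8333 tcp [ 509.9 -197.6  170. ] xang 95.66 zax [ 5.0e-04 -9.7e-03 -1.0e+00] F [-0.61 -0.83  0.16] T [-0.066  0.096  0.001] gap 0.3371
t 13.8333 tcp [ 509.9 -197.6  170. ] xang 95.66 zax [ 5.0e-04 -9.7e-03 -1.0e+00] F [-0.61 -0.83  0.16] T [-0.066  0.096  0.001] gap 0.3371
bail by TCP [  0.3  -0.4 187.5]
t 13.9333 tcp [ 509.9 -197.5  170. ] xang 95.66 zax [ 5.0e-04 -9.7e-03 -1.0e+00] F [ 0.32 -1.63 -0.39] T [-0.069  0.058 -0.032] gap 0.3349
bail by TCP [  0.2  -0.4 187.5]
t 14.0333 tcp [ 509.9 -197.5  170. ] xang 95.66 zax [ 5.0e-04 -9.6e-03 -1.0e+00] F [ 0.45 -0.28  0.4 ] T [-0.163  0.018 -0.049] gap 0.3398
```

Forces are now near zero on all axes. I relax the grip step by step before opening.

Emit:
{"method": "arm_command", "body": {"steps": "0 0 0 0 0;0 0 0 0 0;0 0 0 0 0;0 0 0 0 0", "squeeze": 8}}

```text
time_s: 14.37
tool_pos: [509.9, -197.5, 170.0]
ee_rot: [0.671, 0.741, -0.003, 0.003]
force: [0.1, -0.9, -0.1]
finger_gap: 0.342
```

Emit:
{"method": "arm_command", "body": {"steps": "0 0 0 0 0;0 0 0 0 0;0 0 0 0 0;0 0 0 0 0;0 0 0 0 0;0 0 0 0 0", "squeeze": 3}}

```text
time_s: 14.87
tool_pos: [509.9, -197.5, 170.1]
ee_rot: [0.671, 0.741, -0.003, 0.003]
force: [-0.2, -0.7, -0.7]
finger_gap: 0.34
```

Run:
```python
from h import *
look('i'); prof('is')
```

```text
t 14.8667 tcp [ 509.9 -197.5  170.1] xang 95.67 zax [ 7.0e-04 -9.6e-03 -1.0e+00] F [-0.16 -0.7  -0.69] T [-0.029  0.021 -0.018] gap 0.3401
bail by TCP [  0.3  -0.3 187.6]
140 17 [ -3. -18. 140.] [  5.  17. 149.]
150 10 [ -1. -17. 153.] [  3.  19. 159.]
160 14 [ -1. -19. 161.] [  6.  16. 170.]
170 11 [ -0. -17. 171.] [  4.  18. 180.]
180 31 [-10. -17. 182.] [  6.  18. 190.]
190 22 [-13. -13. 190.] [ 18.  11. 199.]
200 14 [-15.  -4. 204.] [ 18.   2. 210.]
210 7 [ -5.  -3. 211.] [ 18.   0. 217.]
220 15 [  9.  -6. 220.] [ 18.   6. 230.]
230 9 [ 12.  -5. 230.] [ 18.   4. 239.]
240 14 [ 10.  -4. 241.] [ 19.   2. 250.]
250 14 [  3.  -3. 251.] [ 16.   2. 257.]
260 14 [  1.  -6. 260.] [  6.   6. 270.]
270 19 [ -5.  -6. 272.] [  8.   4. 278.]
280 7 [  0.  -3. 282.] [  5.   1. 289.]
290 7 [ -1.  -2. 291.] [  3.   2. 297.]
300 5 [  0.  -2. 302.] [  5.  -0. 309.]
310 9 [-39. -12. 311.] [  5.   1. 317.]
320 5 [  2.  -2. 321.] [  5.  -0. 329.]
330 9 [-39. -12. 330.] [  4.   1. 339.]
340 3 [-39. -11. 341.] [-38.  -9. 350.]
```

Run:
```python
from h import *
F=[]
for i in range(14): viewer.get_image('wrist'); F.append(sensors.read_state()['force'])
F=np.array(F); print(F.mean(0).round(2),(F.std(0)/14**.5).round(2)); st()
```

```text
[-0.35 -0.35  0.08] [0.12 0.11 0.12]
t 15.6667 tcp [ 509.9 -197.5  170.1] xang 95.66 zax [ 6.0e-04 -9.7e-03 -1.0e+00] F [-0.47 -1.12 -1.1 ] T [-0.009 -0.019 -0.03 ] gap 0.3433
```

The averaged Fz is 0.08 ± 0.12 N, so the scale carries it all. Open.

Emit:
{"method": "arm_command", "body": {"steps": "0 0 0 0 0.36;0 0 0 0 0.38;0 0 0 0 0.4;0 0 0 0 0.45;0 0 0 0 0.5;0 0 0 0 0.55;0 0 0 0 0.6;0 0 0 0 0.65;0 0 0 0 0.7;0 0 0 0 0.75", "squeeze": 3}}

```text
time_s: 16.5
tool_pos: [509.9, -197.5, 170.1]
ee_rot: [0.671, 0.741, -0.003, 0.003]
force: [0.3, 0.6, 0.7]
finger_gap: 0.742
```

Run:
```python
from h import *
st(); d=cap('wrist','w6'); s=cap('scene','s6'); 
cv2.imwrite('pics/c7.png',np.hstack([cv2.resize(d['color'],(400,300)),cv2.resize(s['color'][225:315,220:310],(300,300),interpolation=2)])[...,::-1])
W=world(d); m=(d['range_z']>0); H=(W-S)@Rz
m&=(H[...,0]>-100)&(H[...,0]<-50)&(abs(H[...,1])<30)&(H[...,2]>182)&(H[...,2]<200); print(m.sum(),cv2.minAreaRect(H[m][:,:2].astype(np.float32)),np.median(H[m],0))
```

```text
t 16.5 tcp [ 509.9 -197.5  170.1] xang 95.67 zax [ 7.0e-04 -9.6e-03 -1.0e+00] F [0.31 0.62 0.69] T [ 0.028 -0.017  0.039] gap 0.7417
4499 ((-81.56858825683594, -0.29488277435302734), (20.661514282226562, 30.461124420166016), 0.5318627953529358) [-83.92517038  -0.20973177 188.76837481]
```

View pics/c7.png

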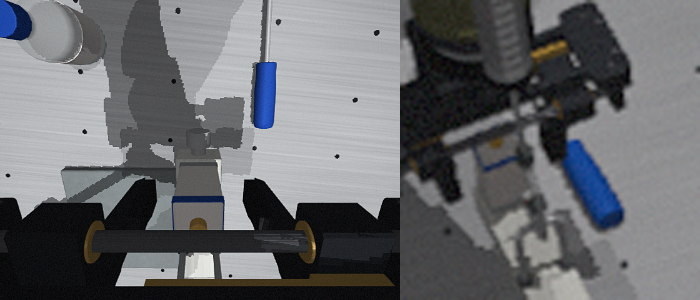

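The wrist view shows the fingers clear on both sides of the valve, at (160,215) and (255,215), with the manifold hanging level. I retreat up and back so the final check has a clear view.

Emit:
{"method": "arm_command", "body": {"steps": "0 0 0 0 1;0 0 0 0 1;0 0 -0.5 0 1;0 0 -1.5 0 1;0 0 -2.5 0 1;0 0 -3.5 0 1;0 0 -4.5 0 1;0 0 -5.5 0 1;0 0 -6.5 0 1;0 0 -6.5 0 1"}}

```text
time_s: 17.43
tool_pos: [511.1, -197.1, 237.5]
ee_rot: [0.671, 0.741, -0.002, 0.005]
force: [-0.2, -0.5, -0.3]
finger_gap: 1.0
```

Emit:
{"method": "arm_command", "body": {"steps": "0 -1 0 0 1;0 -2.5 0 0 1;0 -4 0 0 1;0 -5.5 0 0 1;0 -7 0 0 1;0 -8 0 0 1;0 -8 0 0 1;0 -8 0 0 1;0 -8 0 0 1;0 -8 0 0 1"}}

```text
time_s: 18.27
tool_pos: [432.6, -204.7, 237.2]
ee_rot: [0.671, 0.741, -0.002, 0.006]
force: [0.1, 0.2, -1.0]
finger_gap: 1.005
```

Emit:
{"method": "arm_command", "body": {"steps": "0 0 0 0 1;0 0 0 0 1;0 0 0 0 1;0 0 0 0 1;0 0 0 0 1;0 0 0 0 1;0 0 0 0 1;0 0 0 0 1;0 0 0 0 1;0 0 0 0 1"}}

```text
time_s: 19.1
tool_pos: [432.5, -204.8, 237.2]
ee_rot: [0.671, 0.741, -0.002, 0.006]
force: [-0.1, 0.1, 0.3]
finger_gap: 0.999
```

Emit:
{"method": "arm_command", "body": {"steps": "0 0 0 0 1;0 0 0 0 1;0 0 0 0 1;0 0 0 0 1;0 0 0 0 1;0 0 0 0 1;0 0 0 0 1;0 0 0 0 1;0 0 0 0 1;0 0 0 0 1"}}

```text
time_s: 19.93
tool_pos: [432.5, -204.7, 237.2]
ee_rot: [0.671, 0.741, -0.002, 0.006]
force: [0.3, 0.1, 0.2]
finger_gap: 1.002
```

Run:
```python
from h import *
st()
pr=None
for i in range(6):
    c=cap('scene',f'z{i}'); Q=(world(c)-S)@Rz; ok=c['range_z']>0
    m=ok&(abs(Q[...,1])<17)&(Q[...,0]>-50)&(Q[...,0]<92)&(Q[...,2]>105)&(Q[...,2]<150)
    P=Q[m]; f=P[(P[:,0]<30)]; A=np.c_[f[:,:2],np.ones(len(f))]; co=np.linalg.lstsq(A,f[:,2],rcond=None)[0]
    red=(c['color'][...,0]>60)&(c['color'][...,0]>2*c['color'][...,1].astype(int))&ok&(np.abs(Q[...,:2]).max(-1)<25)&(Q[...,2]>150)&(Q[...,2]<345)
    g=c['color'][200:340,200:320].astype(float); 
    print(len(f),'slope',co[:2].round(3),'top z',co[2].round(2),'rect',np.round(cv2.minAreaRect(P[:,:2].astype(np.float32))[0],1),'red',red.sum(),Q[red].mean(0).round(1) if red.any() else '', 'diff',None if pr is None else abs(g-pr).mean().round(2)); pr=g
prof('z5')
cv2.imwrite('pics/c8.png',cv2.resize(c['color'][225:315,220:310],(600,600),interpolation=2)[...,::-1])
```

```text
t 19.9333 tcp [ 432.5 -204.7  237.2] xang 95.68 zax [ 0.0058 -0.0105 -0.9999] F [0.3  0.14 0.25] T [ 0.086 -0.01  -0.026] gap 1.0016
347 slope [0.002 0.008] top z 127.57 rect [21. -0.] red 0  diff None
337 slope [ 0.016 -0.004] top z 127.57 rect [21.  -0.1] red 0  diff 2.52
336 slope [0.017 0.023] top z 127.36 rect [21.  -0.1] red 0  diff 2.51
343 slope [0.002 0.014] top z 127.07 rect [21. -0.] red 0  diff 2.5
337 slope [0.011 0.007] top z 127.3 rect [21.3  0. ] red 0  diff 2.53
334 slope [ 0.01  -0.016] top z 127.41 rect [21.2  0. ] red 0  diff 2.53
140 11 [  1. -18. 142.] [  5.  17. 150.]
150 12 [ -0. -18. 150.] [  6.  17. 160.]
160 12 [  0. -18. 161.] [  6.  17. 170.]
170 15 [ -3. -18. 170.] [  5.  17. 180.]
180 40 [-12. -17. 181.] [ 14.  19. 190.]
190 17 [-11. -11. 190.] [ 18.  13. 200.]
200 14 [-14.  -4. 201.] [ 17.   2. 209.]
210 6 [ 14.  -4. 210.] [ 18.   0. 219.]
220 19 [  8.  -6. 220.] [ 19.   4. 230.]
230 7 [ 11.  -5. 233.] [ 18.   4. 240.]
240 11 [  7.  -4. 241.] [ 19.   1. 250.]
250 15 [  0.  -3. 250.] [ 15.   3. 256.]
260 15 [ -1.  -6. 262.] [  8.   5. 270.]
270 21 [ -3.  -6. 271.] [  6.   5. 277.]
280 5 [  1.  -2. 283.] [  4.   0. 289.]
290 8 [ -2.  -2. 292.] [  4.   2. 297.]
300 4 [  1.  -2. 303.] [  3.  -0. 308.]
310 8 [ -0.  -2. 311.] [  4.   1. 320.]
320 5 [  1.  -2. 321.] [  3.   1. 328.]
330 4 [ -0.  -1. 331.] [  2.   2. 334.]
```

View pics/c8.png

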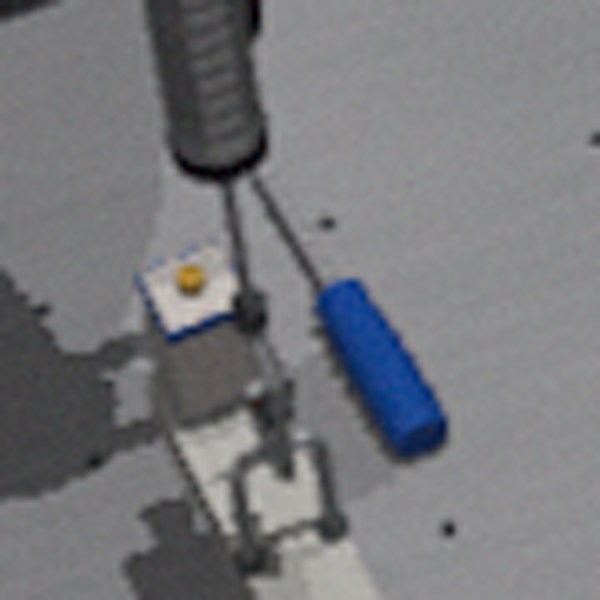

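The manifold hangs level and free; the block-top height varies only by noise. One quick latch check from the top camera's red pixels against the unloaded picture, then hand in.

Run:
```python
from h import *
cap('top','t9')
for n in('top0','t9'):
    c=load(n); Q=(world(c)-S)@Rz; col=c['color'].astype(int)
    red=(col[...,0]>50)&(col[...,0]>1.8*col[...,1])&(np.abs(Q[...,:2]).max(-1)<25)&(Q[...,2]>150)&(Q[...,2]<300); P=Q[red]
    print(n,len(P)); 
    if len(P)>3: print(P.mean(0).round(1),P.min(0).round(1),P.max(0).round(1),'dz/dx',np.polyfit(P[:,0],P[:,2],1).round(2))
```

```text
top0 13
[ -2.2   1.3 267.8] [ -7.6  -1.5 260.6] [ 10.4   3.5 275.9] dz/dx [2.3000e-01 2.6834e+02]
t9 33
[ 1.000e-01 -2.000e-01  2.109e+02] [ -8.3  -3.9 183.2] [  9.8   4.2 226.5] dz/dx [ -0.26 210.9 ]
```

```bash
python3 -c "
from h import *
print(job.job_done())"
```

```text
the job is handed in; nothing more can be done
None
```

The manifold from the blue tray hangs by its bail on the spring scale, and I handed the job in shortly after 20 s on the robot clock. No verdict was reported.

**What I did:** I gripped the farther manifold by its valve actuator. I brought the bail in over the hook tip and pressed it down past the latch, and the hook sprang back up. I then lowered the weight onto the scale. I let go once the average vertical force on the tool was 0.08 ± 0.12 N, then backed the arm up and away.

**Last checks:**
- **Bail and hook:** the bar lies in the saddle within about 1 mm sideways, going by the tool position just before I let go. The last picture shows it still in the saddle.
- **Scale:** it sits about 57 mm down, or about 5.8 N. That agrees with the roughly 5.9 N felt while lifting.
- **Latch:** in the top view its red stretches right across the mouth, from -8 to +10 mm, as it does when shut. Only about 33 noisy pixels show it, and the fitted latch slope was not usable.
- **Level and still:** tilt was at most about 0.02 rad. The block-top height stayed within 0.5 mm over six frames, which is measurement noise.
- **Other things:** no moves went near the component tray, bottle or screwdriver, but I did not measure their positions again.

**What disagreed:** while lowering, the sideways force swung between +1.9 and -3.3 N, so I re-centred the bar before letting go. Single force readings scatter by about 0.5 N, so I relied on an average for the release. The red-pixel check from the scene camera found no latch pixels.

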